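Cock the hardness probe and hold it on the test spot

ROBOT

A 7-joint arm with a two-finger parallel gripper is mounted at the origin on the work surface. World frame = base frame: x ahead of the robot, y to its left, z up, the work surface at z = 0. Lengths are in m, angles in degrees, forces in N, time in s.
With the tool pointing down it reaches from about 0.425 to 1.025 m from the base axis. Payload 9.4 kg.
Tool frame: the origin (TCP) lies between the finger pads; the fingertips stand 17 mm ahead of it and the grasp point (between the pads) lies 2 mm behind it; x points along the fingers, z is the direction in which the jaws open and shut, and the axes are right-handed (so a half turn about x gives the same grasp; the last joint's range is limited). The gripper opens to 93 mm and grips with 3 to 60 N. Pads are 15 mm wide; open, the fingers measure 128 mm over their backs; the gripper's body (75 mm by 188 mm) begins 65 mm behind the grasp point.
Start: joints at [-68.107, 34.337, -0.143, 91.639, 0.103, 54.024, -4.572], TCP at [0.321, 0.65, 0.2] pointing down, gripper open.
Joint ranges: [-147.43, 147.43], [-19.82, 112.94], [-74.19, 73.91], [6.32, 146.72], [-59.91, 239.91], [6.04, 106.73], [-150.56, 150.56]. Speed limits (degrees/s): [127.2, 127.2, 172.46, 172.46, 180, 180, 180].

INTERFACE

Orientations are given as [roll, pitch, yaw] about the fixed x, y, z axes, in that order (R = Rz(yaw) Ry(pitch) Rx(roll)).
In Python, from workcell import telemetry, read_camera, workorder gives the robot as it stands.
- The arm moves only by the tool jog_arm, never from a script. Its argument "targets" is a list of rows, each a list of 4 numbers: the shift along the tool's x, y, z in cm, then the turn about the tool's x in degrees. In form: [[tx, ty, tz, yaw], ...]. A call has 1 to 12 rows; each row shifts and turns the commanded pose from where the row before left it, along the tool's axes as they then stand; what a row does not reach is not made up. A row lasts 1/12 s, in which the tool goes at most 41.7 mm and 7.16 degrees, less where a joint would pass 70% of its speed; a pose out of reach is approached as far as the arm can. A call is refused whole if a number of a shift passes 4.17 or a number of a turn 7.16, either way. A call with a gripper value outside its range is refused whole. "hand" is the finger opening in cm, from 0 to 9.3, set as the call begins (left out, the last holds). The fingers move at their own pace and stop on an object; "force" is the grip in N (left out, the last holds). Time passes only in rows, so rows that do not move let the fingers close. It gives the time, the measured TCP pose, the force and the opening at its end, in the units of the state.
- telemetry.get_state(): the state, without advancing time (a new reading comes with each control period).
- read_camera(name): name is "scene" or "top"; returns a dict with "image" (384x512x3 uint8, red, green, blue), "fx", "fy", "cx", "cy" (pixels), "D" ([k1, k2, p1, p2, k3] as OpenCV has them; the pictures are not rectified), "camera_from_world" (4x4, takes a point from world to camera coordinates). Camera axes: x right, y up, looking along -z (the intrinsics and any distortion apply to the point x, -y, -z); pixel columns grow to the right and rows downward; lengths in m; the calibration is good to about 2 mm. A picture is of the moment at which its call begins. There is no depth.
- workorder.hand_in(): hands the job in, once; it reports no verdict.
The state is a dict: "clock": time; "qpos": joint angles; "dq": joint speeds; "effort": joint torques, N m; "tcp_pos": TCP position; "eef_rot": TCP orientation; "wrist_force": force on the tool from outside, world axes, zero at the start; "moment": the same for the moment, N m; "gripper_width": finger opening in m.
Only numpy, scipy, OpenCV 4.12 (cv2) and the standard library are available. Lean on these libraries where they do the work, as an engineer would, in place of code of your own. Each camera call takes 0.05 s, during which the arm holds its last target. There are 200 camera calls.

TASK

Cock the hardness probe while it sits in its charging stand: pull the stand's sprung lever all the way to its stop and ease it slowly all the way back home, never letting it spring back. Then lift the probe out and hold it gently on the ring mark of the sloping test piece, nose inside the ring, probe square to the sloping face and its sprung nose pushed about half way in. Finish while holding it there, do not let go, and leave the other objects on the bench where they are.

Things in the scene. Friction and masses are not known exactly. Their poses are not given: they have to be found in the camera images.
- stand: White charging stand fixed to the bench, on the robot's left or right. Base 140 (x) x 160 (y) x 8 mm; origin at bench level, z up, front = -x, yaw up to 0.35 rad. On its -y half a dark socket plate (100 x 70 mm, top 85 mm above the bench) holds the probe in a 28 mm through hole; on its +y half a 110 mm high block carries the lever.
- socket (a point): Centre of the socket hole at the top of the socket plate, 85 mm above the bench; at (0, -50, 85) mm in the stand's frame. The hole is 28 mm wide and 12 mm deep, open below. Lift the probe straight up by over 80 mm to clear the stand, by 195 mm to carry it over the lever.
- lever (a joint): Angle of the sprung lever, rad: 0 at home (arm leaning 0.4 rad back, to the stand's +x), grows as its top is pulled to the stand's front (-x), hard stop at 0.9. The spring returns it: 3 N at the handle at home to 11 N at the stop, damped. Let go near the stop it snaps back at 4 rad/s; let go within 0.1 rad of home it creeps home below 2 rad/s.
- lever_grip (a point): Middle of the lever's black handle bar, moving with it; 186 mm above the bench at home, 195 at most. The bar is 14 mm thick, 80 mm long, horizontal along the stand's y; the lever's arm meets it only at its inner end, 45 mm to -y of this point. Can be pinched here from above, fingers closing along the stand's x.
- lever_hinge (a point): Point on the lever's hinge axis (along the stand's y) abreast of the grip point; fixed, at (10, 103, 85) mm in the stand's frame. At lever angle q the grip point is 110*sin(0.4-q) mm from it along the stand's x and 110*cos(0.4-q) mm above it.
- probe: Hardness probe, 0.2 kg, 159 mm long, upright in the socket, round about its z axis (nose to top). Origin: on the axis at the underside of its 38 mm flange (6 mm thick), which rests on the socket plate. Black handle 24 mm thick from 6 to 85 mm: grip it at about 55. Below: 24 mm barrel to -56 mm, 10 mm round-ended sprung nose to -74.
- probe_nose (a joint): How far the probe's sprung nose is pushed in: 0 free, 0.010 m fully in. Takes about 1 N to start moving plus 0.7 N per mm (about 4.5 N half way in at 0.005).
- nose_tip (a point): Tip of the sprung nose, 74 mm below the probe's origin on its axis when free.
- fixture: Steel tilted plate on a dark base 130 (x) x 100 (y) mm, fixed to the bench; a grey metal test piece 75 x 60 mm is held on it by two clamps at y = +-38 mm that stand 4 mm proud. Origin at bench level under its middle, z up. The face slopes down to the fixture's -x side by 0.35 rad (20 degrees); yaw up to 0.5 rad.
- test_spot: Centre of the black ring mark (inside 18 mm, outside 22 mm) in the middle of the test piece's sloping face, about 65 mm above the bench. Its z axis is the outward normal of the face (tilted 0.35 rad from vertical towards the fixture's -x side), its x axis points up the slope.
- reference_disc: Loose steel disc, 64 mm wide, 12 mm thick, a bystander; origin under its middle.
- puck: Loose black specimen puck, 30 mm wide, 20 mm high, a bystander; origin under its middle.
- indenter_case: Loose closed wooden case 70 x 100 x 30 mm, a bystander; origin under its middle.
There are look-alikes about, which are no part of the job. What is meant by the probe is not red, and is the larger of those in its own colour. Of the things that look like the fixture, take the one that is farthest to the robot's right at the start.

How it is judged:
By the outcome, as a careful person would: the job done as asked, in the order asked, and still so for the second after the job is handed in, while the arm keeps its last pose, push and grip.
It also fails if it takes over 61 s, if anything falls off the work surface, if the arm or the gripper's body presses on something with over 40 N, if the wrist force passes 120 N, or if a joint passes its speed limit or range.

## Working session

There is one attempt and no reset: what is moved stays moved. The work goes in short steps, Python scripts to look and compute and a tool call to move; the robot and the scene stay as the last step left them, time stands still between calls to the robot, and variables do not carry over. Pictures are saved under pics/ and viewed, about 8 in all and at most 12, crops included, and the job is handed in when it is done.

Besides the shell and the picture viewer there is one more tool, called after ">>>" by a JSON object that holds its "api" and its "payload", one argument or row to a line. jog_arm: Moves the arm, as the interface text tells. Its arguments: {"type":"object","properties":{"targets":{"type":"array","items":{"type":"array","items":{"type":"number"}}},"hand":{"type":"number"},"force":{"type":"number"}},"required":["targets"]}

```bash
mkdir -p pics; ls; cat > h.py <<'E'
import numpy as np,cv2
from workcell import telemetry,read_camera,workorder
def cam(n,save=None):
    c=read_camera(n)
    if save: cv2.imwrite('pics/'+save,cv2.cvtColor(c['image'],cv2.COLOR_RGB2BGR))
    c['K']=np.array([[c['fx'],0,c['cx']],[0,c['fy'],c['cy']],[0,0,1.]]);c['T']=np.array(c['camera_from_world']);c['D']=np.array(c['D'],float)
    return c
def ray(c,uv):
    p=cv2.undistortPoints(np.array(uv,float).reshape(-1,1,2),c['K'],c['D']).reshape(-1,2)
    d=np.c_[p[:,0],-p[:,1],-np.ones(len(p))]
    R=c['T'][:3,:3];o=-R.T@c['T'][:3,3]
    return o,d@R
def onz(c,uv,z):
    o,d=ray(c,uv);return o+d*((z-o[2])/d[:,2])[:,None]
def proj(c,P):
    P=np.atleast_2d(P).astype(float);q=P@c['T'][:3,:3].T+c['T'][:3,3];q=q*[1,-1,-1]
    return cv2.projectPoints(q,np.zeros(3),np.zeros(3),c['K'],c['D'])[0].reshape(-1,2)
def two(c1,u1,c2,u2):
    o1,d1=ray(c1,u1);o2,d2=ray(c2,u2);A=np.c_[d1[0],-d2[0]]
    s=np.linalg.lstsq(A,o2-o1,rcond=None)[0];a=o1+d1[0]*s[0];b=o2+d2[0]*s[1]
    return (a+b)/2,np.linalg.norm(a-b)
E
python3 - <<'E'
from h import *
a=cam('scene','s0.png');b=cam('top','t0.png')
for c in(a,b):print(c['fx'],c['D'],-c['T'][:3,:3].T@c['T'][:3,3],c['T'][:3,:3].round(2).tolist())
print(telemetry.get_state())
i=cv2.imread('pics/s0.png');j=cv2.imread('pics/t0.png')
E
```

```text
pics
402.3434500076731 [-0.11111565  0.          0.          0.          0.        ] [0.92458179 0.58473636 0.68879552] [[-0.85, 0.53, 0.0], [-0.32, -0.53, 0.79], [0.41, 0.67, 0.62]]
392.9771997952404 [0.01112488 0.         0.         0.         0.        ] [0.39251401 0.02487813 1.02201036] [[0.01, -1.0, 0.03], [0.98, 0.02, 0.19], [-0.19, 0.02, 0.98]]
{'clock': 0.1, 'qpos': array([-68.1077723 ,  34.38011371,  -0.14343272,  91.67514119,
         0.10236099,  54.02344812,  -4.5711945 ]), 'dq': array([-0.04324695, -0.12119173,  0.01595458, -0.07546407, -0.04016675,
       -0.04094815, -0.05534947]), 'effort': array([ 5.82556459e-03, -7.66556954e+01,  1.50229834e+00, -2.52937245e+01,
       -5.22716402e-02,  1.35556870e-02,  3.93900064e-05]), 'tcp_pos': array([0.32091185, 0.64960776, 0.19945215]), 'eef_rot': array([-174.14553675,   89.92140259, -110.43033772]), 'wrist_force': array([-0.33380278, -0.53604005, -0.09623456]), 'moment': array([-0.01914706,  0.00669843,  0.0470818 ]), 'gripper_width': 0.09285234228460114}
```

View pics/s0.png

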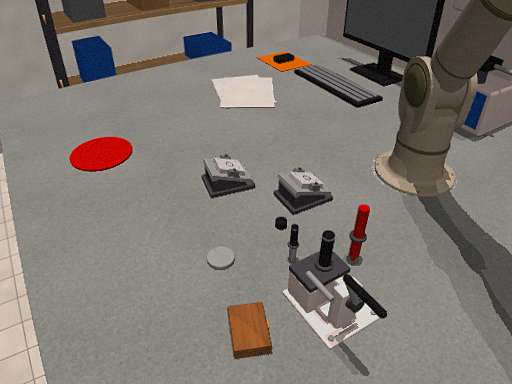

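View pics/t0.png

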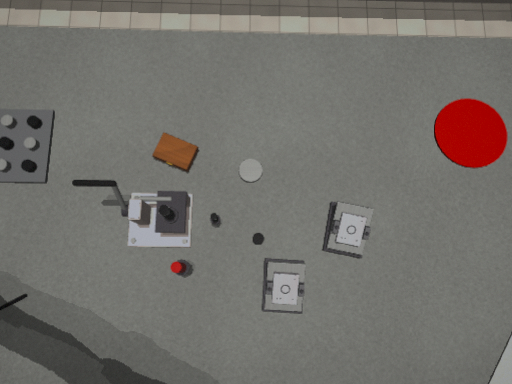

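Scene: the stand is at about (335,285), the black probe at (326,245) and a red look-alike at (360,235). In the top view the stand is at (160,220), the lever bar at (95,183), and the rightmost fixture at (350,230). Next I'll zoom in.

```bash
python3 - <<'E'
import cv2,numpy as np
s=cv2.imread('pics/s0.png');t=cv2.imread('pics/t0.png')
a=cv2.resize(t[170:260,65:205],None,fx=2.85,fy=2.85,interpolation=cv2.INTER_CUBIC)
b=cv2.resize(t[195:265,315:385],(256,256),interpolation=cv2.INTER_CUBIC)
c=cv2.resize(s[195:355,270:400],(260,320),interpolation=cv2.INTER_CUBIC)
d=cv2.resize(s[140:220,190:260],(280,320),interpolation=cv2.INTER_CUBIC)
o=np.zeros((580,680,3),np.uint8)
o[:a.shape[0],:a.shape[1]]=a;o[:256,410:666]=b;o[260:580,:260]=c;o[260:580,270:550]=d
cv2.imwrite('pics/z0.png',o)
E
```

```text
(no output)
```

View pics/z0.png

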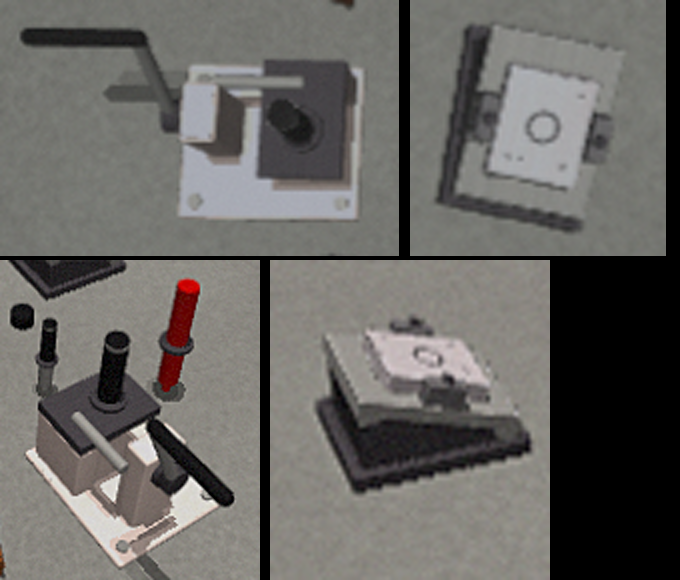

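```bash
cat > m.py <<'E'
from h import *
a=cam('scene');b=cam('top')
A=lambda p:[(p[0]+.5)/2.85+65-.5,(p[1]+.5)/2.85+170-.5]
C=lambda p:[(p[0]+.5)/2+270-.5,(p[1]-260+.5)/2+195-.5]
B=lambda p:[(p[0]-410+.5)/3.657+315-.5,(p[1]+.5)/3.657+195-.5]
D=lambda p:[(p[0]-270+.5)/4+190-.5,(p[1]-260+.5)/4+140-.5]
print('base',onz(b,[A((178,218)),A((358,218)),A((365,66))],.008).round(4).tolist())
P=onz(b,[A((266,60)),A((350,60)),A((346,180)),A((257,178))],.085);print('plate',P.round(4).tolist(),P.mean(0))
print('bar z186',onz(b,[A((22,37)),A((145,37))],.186).round(4).tolist())
for u,v in(((22,37),(230,498)),((145,37),(152,425)),((278,108),(117,340))):print('two',two(b,[A(u)],a,[C(v)]))
# ring: dark contour within the bright piece
def ring(c,x,y,r):
    g=cv2.cvtColor(c['image'],cv2.COLOR_RGB2GRAY)[y-r:y+r+1,x-r:x+r+1].astype(float)
    w=np.clip(np.percentile(g,75)-8-g,0,None);yy,xx=np.mgrid[y-r:y+r+1,x-r:x+r+1]
    return [(w*xx).sum()/w.sum(),(w*yy).sum()/w.sum()]
ru,rv=ring(b,351,230,6),ring(a,229,163,4);print(ru,rv,'ring',two(b,[ru],a,[rv]),onz(b,[ru],.065))
cl=onz(b,[B((487,118)),B((600,138))],.066);d=cl[0]-cl[1];print('clamps',cl,np.arctan2(-d[0],d[1]))
q=onz(b,[B((512,66)),B((600,82)),B((570,188)),B((486,172))],.065);print('piece',q.round(4).tolist())
E
python3 m.py
```

```text
base [[0.4547, 0.3169, 0.008], [0.4565, 0.1571, 0.008], [0.5955, 0.1564, 0.008]]
plate [[0.584, 0.2303, 0.085], [0.5851, 0.1593, 0.085], [0.483, 0.1583, 0.085], [0.4837, 0.232, 0.085]] [0.53392576 0.19499082 0.085     ]
bar z186 [[0.5781, 0.3918, 0.186], [0.5797, 0.3001, 0.186]]
two (array([0.57795287, 0.38974175, 0.1892052 ]), np.float64(0.0017377504123661158))
two (array([0.57912995, 0.30126004, 0.18499566]), np.float64(0.0022011375648143517))
two (array([0.52890564, 0.20011093, 0.17166968]), np.float64(0.0001370967133756581))
[np.float64(350.9252842447212), np.float64(229.3795343800758)] [np.float64(229.20666666666668), np.float64(163.045)] ring (array([ 0.49903219, -0.24132388,  0.06786035]), np.float64(0.0017310716139314947)) [[ 0.49865653 -0.24155509  0.065     ]]
clamps [[ 0.50412027 -0.20393428  0.066     ]
 [ 0.4917244  -0.27958807  0.066     ]] -0.16240687621801955
piece [[0.5398, -0.2223, 0.065], [0.5297, -0.2817, 0.065], [0.4582, -0.2583, 0.065], [0.4681, -0.2024, 0.065]]
```

```bash
cat > t.py <<'E'
from h import *
from scipy.spatial.transform import Rotation as Ro
def rot(s): return Ro.from_euler('xyz',s['eef_rot'],degrees=True).as_matrix()
def go(P,zdir):
    "shift in tool axes (cm) to world point P, and turn about tool x (deg) so tool z aligns with +-zdir (horizontal)"
    s=telemetry.get_state();R=rot(s)
    z=np.array([*zdir,0.])/np.linalg.norm(zdir);an=[]
    for k in(1,-1):
        v=R.T@(k*z);an.append(round(float(np.degrees(np.arctan2(-v[1],v[2]))),2))
    print('R',R.round(3).tolist(),'clock',s['clock'],'F',s['wrist_force'].round(2),'w',s['gripper_width'],'tcp',s['tcp_pos'].round(4))
    print('shift first cm',(R.T@(np.array(P)-s['tcp_pos'])*100).round(2),'turn options',an,'q7',s['qpos'][6])
if __name__=='__main__': 
    import sys;a=list(map(float,sys.argv[1:]));go(a[:3],a[3:5])
E
python3 t.py .578 .346 .25 1 .012
```

```text
R [[-0.0, -0.897, 0.443], [-0.001, 0.443, 0.897], [-1.0, -0.0, -0.001]] clock 0.2 F [-1.2  -0.77  0.43] w 0.09309319857889117 tcp [0.321  0.6498 0.1997]
shift first cm [ -5.01 -36.5  -15.86] turn options [63.03, -116.97] q7 -4.572008466387112
```

>>> {"api": "jog_arm", "payload": {
  "targets": [
    [-1, -2.5, -1, 0],
    [-1, -3, -1.3, 0],
    [-1, -3.2, -1.4, 0],
    [-1, -3.2, -1.4, 0],
    [-1, -3.2, -1.4, 0],
    [0, -3.2, -1.4, 0],
    [0, -3.2, -1.4, 0],
    [0, -3.2, -1.4, 0],
    [0, -3.2, -1.4, 0],
    [0, -3.2, -1.4, 0],
    [0, -3.2, -1.4, 0],
    [0, -2, -0.9, 0]
  ],
  "hand": 5
}}

```text
clock: 1.2
tcp_pos: [0.5791, 0.3436, 0.2502]
eef_rot: [-122.7, 89.9, -59.2]
wrist_force: [-0.7, -0.0, 1.1]
gripper_width: 0.0506
```

>>> {"api": "jog_arm", "payload": {
  "targets": [
    [0, 0, 0, 7],
    [0, 0, 0, 7],
    [0, 0, 0, 7],
    [0, 0, 0, 7],
    [0, 0, 0, 7],
    [0, 0, 0, 7],
    [0, 0, 0, 7],
    [0, 0, 0, 7],
    [0, 0, 0, 7],
    [0, 0, 0, 0]
  ]
}}

```text
clock: 2.03
tcp_pos: [0.5763, 0.3478, 0.25]
eef_rot: [-115.4, 90.0, -115.0]
wrist_force: [-0.6, 0.2, 0.4]
gripper_width: 0.0502
```

```bash
python3 t.py .578 .346 .184 1 .012; python3 - <<'E'
from h import *
cam('scene','s1.png')
E
```

```text
R [[-0.0, -0.007, 1.0], [-0.0, 1.0, 0.007], [-1.0, -0.0, -0.0]] clock 2.0333 F [-0.61  0.15  0.37] w 0.050192993360338306 tcp [0.5763 0.3478 0.25  ]
shift first cm [ 6.6  -0.18  0.17] turn options [-0.26, 179.74] q7 -25.355643211412854
```

>>> {"api": "jog_arm", "payload": {
  "targets": [
    [0.5, -0.1, 0.1, 0],
    [1, 0, 0.1, 0],
    [1, 0, 0, 0],
    [1, 0, 0, 0],
    [1, 0, 0, 0],
    [1, 0, 0, 0],
    [0.7, 0, 0, 0],
    [0.4, 0, 0, 0],
    [0, 0, 0, 0]
  ]
}}

```text
clock: 2.83
tcp_pos: [0.5782, 0.3464, 0.183]
eef_rot: [-142.5, 89.9, -141.8]
wrist_force: [-0.2, 0.2, -0.9]
gripper_width: 0.05
```

```bash
python3 - <<'E'
from h import *
a=cam('scene','s2.png');b=cam('top','t2.png')
s=cv2.imread('pics/s2.png');t=cv2.imread('pics/t2.png')
o=np.hstack([cv2.resize(s[180:340,280:440],(400,400)),cv2.resize(t[140:260,60:180],(400,400))]);cv2.imwrite('pics/z2.png',o)
print(telemetry.get_state()['wrist_force'])
E
```

```text
[-0.08347114  0.1966759  -0.27227736]
```

View pics/z2.png

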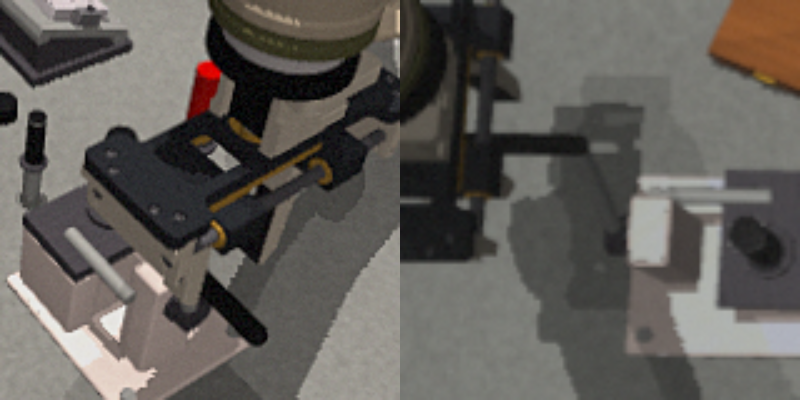

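The fingers straddle the bar: in the scene crop the handle passes between them at about (205,290). I'll close now.

>>> {"api": "jog_arm", "payload": {
  "targets": [
    [0, 0, 0, 0],
    [0, 0, 0, 0],
    [0, 0, 0, 0],
    [0, 0, 0, 0],
    [0, 0, 0, 0],
    [0, 0, 0, 0]
  ],
  "hand": 0,
  "force": 20
}}

```text
clock: 3.43
tcp_pos: [0.5786, 0.3466, 0.1844]
eef_rot: [27.6, 90.0, 28.3]
wrist_force: [0.9, 0.5, -1.3]
gripper_width: 0.0145
```

```bash
python3 - <<'E'
import numpy as np
q=np.linspace(0,.93,37);x=110*np.sin(.4-q);z=110*np.cos(.4-q)
print(np.c_[-np.diff(z)/10,np.diff(x)/10].round(2).tolist())
E
```

```text
[[-0.11, -0.26], [-0.1, -0.27], [-0.09, -0.27], [-0.09, -0.27], [-0.08, -0.27], [-0.07, -0.27], [-0.07, -0.28], [-0.06, -0.28], [-0.05, -0.28], [-0.04, -0.28], [-0.04, -0.28], [-0.03, -0.28], [-0.02, -0.28], [-0.01, -0.28], [-0.01, -0.28], [0.0, -0.28], [0.01, -0.28], [0.01, -0.28], [0.02, -0.28], [0.03, -0.28], [0.04, -0.28], [0.04, -0.28], [0.05, -0.28], [0.06, -0.28], [0.07, -0.28], [0.07, -0.27], [0.08, -0.27], [0.09, -0.27], [0.09, -0.27], [0.1, -0.27], [0.11, -0.26], [0.11, -0.26], [0.12, -0.26], [0.13, -0.25], [0.13, -0.25], [0.14, -0.25]]
```

>>> {"api": "jog_arm", "payload": {
  "targets": [
    [-0.21, -0.53, 0, 0],
    [-0.18, 0, -0.54, 0]
  ]
}}

```text
clock: 3.6
tcp_pos: [0.5741, 0.3398, 0.1883]
eef_rot: [-49.5, 89.9, -48.9]
wrist_force: [0.9, -0.3, -0.3]
gripper_width: 0.0022
```

That row had a slip: the first shift went to the tool's y. The gripper has also closed past the bar width, so I need to look.

```bash
python3 - <<'E'
from h import *
a=cam('scene','s3.png');b=cam('top','t3.png')
s=cv2.imread('pics/s3.png');t=cv2.imread('pics/t3.png')
o=np.hstack([cv2.resize(s[230:340,310:420],(400,400),interpolation=cv2.INTER_CUBIC),cv2.resize(t[160:260,65:165],(400,400),interpolation=cv2.INTER_CUBIC)]);cv2.imwrite('pics/z3.png',o)
s=telemetry.get_state();print(s['wrist_force'],s['gripper_width'],s['tcp_pos'])
P=s['tcp_pos'];print(proj(a,[P,P-[0,0,.017]]),proj(b,[P]))
E
```

```text
[ 0.2415052  -0.4611524  -0.30472131] 0.0004733507933151395 [0.57271873 0.34095471 0.18859446]
[[365.28997737 290.55060388]
 [363.37027688 297.2926664 ]] [[ 95.69323576 185.22863992]]
```

View pics/z3.png

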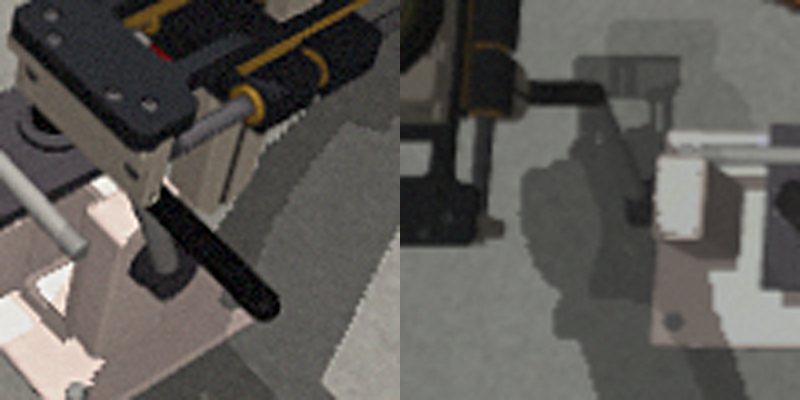

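```bash
python3 - <<'E'
from h import *
def mk(f):
    s=cv2.imread(f)[220:330,310:400].astype(float);s=255*(s/255)**.5
    return cv2.resize(s.astype(np.uint8),(400,489),interpolation=cv2.INTER_CUBIC)
cv2.imwrite('pics/z4.png',np.hstack([mk('pics/s2.png'),mk('pics/s3.png')]))
E
```

```text
(no output)
```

View pics/z4.png

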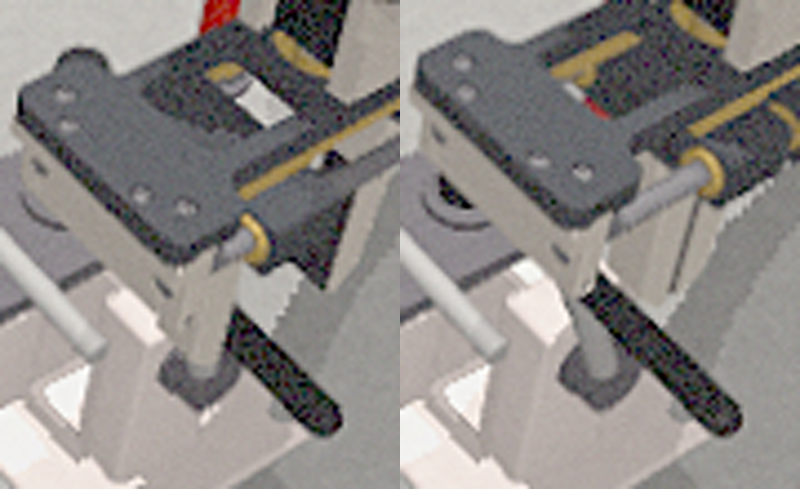

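```bash
python3 - <<'E'
from h import *
a=cam('scene');b=cam('top')
f=lambda P:((proj(a,P)-[310,220])*4.444).round(0).tolist()
print('s2 front finger tip in/out y-/y+',f([[.603,.339,.166],[.603,.354,.166],[.62,.339,.166],[.62,.354,.166]]))
print('s3 front tip',f([[.573,.333,.1716],[.573,.348,.1716],[.59,.333,.1716],[.59,.348,.1716]]))
print('bar ends',f([[.578,.3855,.187],[.579,.3055,.187]]))
s=telemetry.get_state();print(s['gripper_width'],s['tcp_pos'],s['wrist_force'])
for P in ([.573,.341,.25],):print('body',f([P]))
E
```

```text
s2 front finger tip in/out y-/y+ [[167.0, 387.0], [196.0, 417.0], [131.0, 409.0], [159.0, 439.0]]
s3 front tip [[221.0, 329.0], [250.0, 357.0], [186.0, 349.0], [215.0, 379.0]]
bar ends [[324.0, 412.0], [165.0, 258.0]]
0.0003315009532121687 [0.57309922 0.34137078 0.18840737] [-0.26501103 -0.25968327  0.61704052]
body [[278.0, 196.0]]
```

The closed fingertips seem to end above the bar in the picture (tips at about (665,300), bar just below). I'll check with a gentle touch downward.

>>> {"api": "jog_arm", "payload": {
  "targets": [
    [0.1, 0, 0, 0],
    [0.1, 0, 0, 0],
    [0.1, 0, 0, 0]
  ]
}}

```text
clock: 4.05
tcp_pos: [0.5733, 0.3413, 0.1849]
eef_rot: [-103.0, 90.0, -102.3]
wrist_force: [0.2, 0.8, 0.5]
gripper_width: 0.0004
```

>>> {"api": "jog_arm", "payload": {
  "targets": [
    [0.1, 0, 0, 0],
    [0.1, 0, 0, 0]
  ]
}}

```text
clock: 4.22
tcp_pos: [0.5733, 0.3412, 0.1829]
eef_rot: [-117.4, 90.0, -116.6]
wrist_force: [-0.1, 0.1, -0.5]
gripper_width: 0.0003
```

>>> {"api": "jog_arm", "payload": {
  "targets": [
    [0.1, 0, 0, 0],
    [0.1, 0, 0, 0]
  ]
}}

```text
clock: 4.38
tcp_pos: [0.5732, 0.3413, 0.181]
eef_rot: [-111.5, 90.0, -110.8]
wrist_force: [-1.1, -0.3, 0.4]
gripper_width: 0.0003
```

```bash
python3 - <<'E'
from h import *
s=telemetry.get_state();P=s['tcp_pos']
def mk(n,x,y,w,k):
    c=cam(n);im=cv2.cvtColor(c['image'],cv2.COLOR_RGB2BGR)[y:y+w,x:x+w].astype(float)
    im=cv2.resize((255*(im/255)**.5).astype(np.uint8),None,fx=k,fy=k,interpolation=cv2.INTER_CUBIC)
    f=lambda q:tuple(int(v) for v in (((proj(c,q)[0]-[x,y])+.5)*k))
    for h,col in((-.017,(0,0,255)),(0,(0,255,0)),(.063,(255,0,0)),(.2,(255,0,255)),(.3,(255,0,255))):cv2.circle(im,f(P+[0,0,h]),3,col,-1)
    cv2.circle(im,f([.5785,.3455,.187]),3,(0,255,255),-1)
    return im
cv2.imwrite('pics/z5.png',np.hstack([mk('scene',310,205,100,4),mk('top',20,100,160,2.5)]))
E
```

```text
(no output)
```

View pics/z5.png

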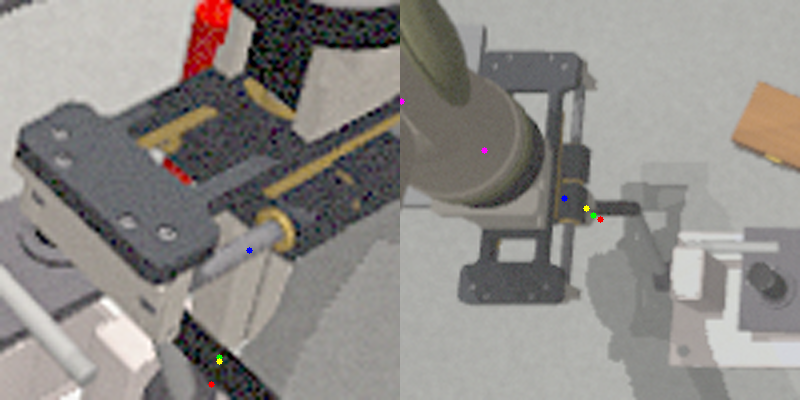

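The gripper closed without the bar, although both views put the bar here. I'll feel for it: small steps to +x with closed fingers, watching force.

>>> {"api": "jog_arm", "payload": {
  "targets": [
    [0, 0, 0.1, 0],
    [0, 0, 0.1, 0],
    [0, 0, 0.1, 0],
    [0, 0, 0, 0]
  ]
}}

```text
clock: 4.82
tcp_pos: [0.5766, 0.3413, 0.1812]
eef_rot: [1.6, 90.0, 2.3]
wrist_force: [0.1, 0.5, 0.5]
gripper_width: 0.0004
```

>>> {"api": "jog_arm", "payload": {
  "targets": [
    [0, 0, 0.1, 0],
    [0, 0, 0.1, 0],
    [0, 0, 0.1, 0],
    [0, 0, 0, 0]
  ]
}}

```text
clock: 5.15
tcp_pos: [0.5795, 0.3413, 0.1811]
eef_rot: [-9.5, 90.0, -8.8]
wrist_force: [-0.1, -0.3, 0.1]
gripper_width: 0.0007
```

>>> {"api": "jog_arm", "payload": {
  "targets": [
    [0, 0, 0.1, 0],
    [0, 0, 0.1, 0],
    [0, 0, 0.1, 0],
    [0, 0, 0, 0]
  ]
}}

```text
clock: 5.48
tcp_pos: [0.5825, 0.3414, 0.1811]
eef_rot: [0.2, 90.0, 0.9]
wrist_force: [0.1, -0.9, -0.4]
gripper_width: 0.0005
```

>>> {"api": "jog_arm", "payload": {
  "targets": [
    [-1, 0, 0, 0],
    [-1.5, 0, 0, 0],
    [-1.5, 0, 0, 0],
    [-1.5, 0, 0, 0],
    [-1, 0, 0, 0],
    [-0.5, 0, 0, 0],
    [0, 0, 0, 0],
    [0, 0, 0, 0]
  ],
  "hand": 5
}}

```text
clock: 6.15
tcp_pos: [0.5821, 0.3413, 0.251]
eef_rot: [143.7, 90.0, 144.4]
wrist_force: [-0.2, -0.2, 0.7]
gripper_width: 0.0481
```

```bash
python3 - <<'E'
from h import *
s=telemetry.get_state();P=s['tcp_pos'];print(P,s['gripper_width'])
def mk(n,x,y,w,k):
    c=cam(n);print(n,'base',proj(c,[[0,0,0]]))
    im=cv2.cvtColor(c['image'],cv2.COLOR_RGB2BGR)[y:y+w,x:x+w].astype(float)
    im=cv2.resize((255*(im/255)**.5).astype(np.uint8),None,fx=k,fy=k,interpolation=cv2.INTER_CUBIC)
    f=lambda q:tuple(int(v) for v in (((proj(c,q)[0]-[x,y])+.5)*k))
    for dx in(-.025,.025):
        for h,col in((-.017,(0,0,255)),(.063,(255,0,0))):cv2.circle(im,f(P+[dx,0,h]),3,col,-1)
    cv2.circle(im,f([.5785,.3455,.187]),3,(0,255,255),-1)
    return im
cv2.imwrite('pics/z6.png',np.hstack([mk('scene',290,190,133,3),mk('top',50,130,100,4)[:399,:399]]))
E
```

```text
[0.58206346 0.3413402  0.25104735] 0.048119489160960885
scene base [[413.48361055 172.01998252]]
top base [[249.65558347 442.84586449]]
```

View pics/z6.png

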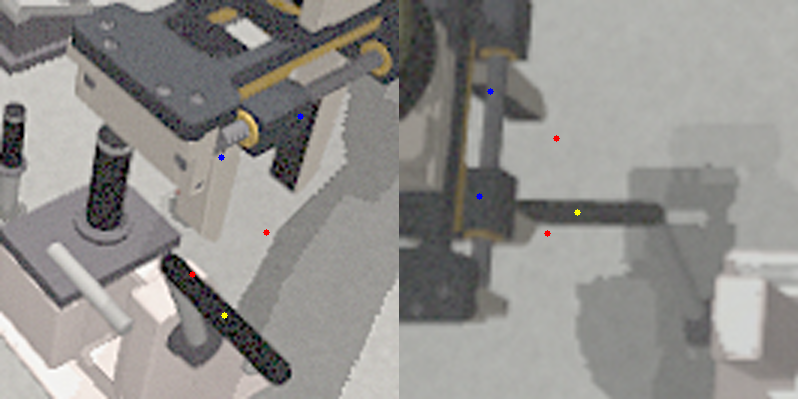

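```bash
python3 - <<'E'
from h import *
a=cam('scene');b=cam('top')
S=lambda p:[[p[0]/3+290-.5,p[1]/3+190-.5]]
T=lambda p:[[(p[0]-400)/4+50-.5,p[1]/4+130-.5]]
print(two(a,S((210,238)),b,T((540,112))),two(a,S((285,190)),b,T((528,240))))
print(two(a,S((224,315)),b,T((592,212))))
E
```

```text
(array([0.60934614, 0.34230754, 0.2639284 ]), np.float64(0.008588653401377908)) (array([0.5489694 , 0.34009909, 0.25933473]), np.float64(0.0017378879358656944))
(array([0.57815386, 0.34154237, 0.18365605]), np.float64(0.005319261857169925))
```

The fingertips triangulate to z≈0.262 when the telemetry implies 0.234, so the real fingers end about 28 mm higher than the tool description says. That explains the missed bar. x and y agree, so I'll work 28 mm lower and check by force.

>>> {"api": "jog_arm", "payload": {
  "targets": [
    [1, 0.2, -0.2, 0],
    [1.5, 0.2, -0.2, 0],
    [1.5, 0, 0, 0],
    [1.5, 0, 0, 0],
    [1, 0, 0, 0],
    [1, 0, 0, 0],
    [0.8, 0, 0, 0],
    [0.7, 0, 0, 0],
    [0.5, 0, 0, 0],
    [0, 0, 0, 0]
  ]
}}

```text
clock: 7.18
tcp_pos: [0.5779, 0.3451, 0.1551]
eef_rot: [-144.7, 89.9, -144.0]
wrist_force: [0.6, 0.5, -0.0]
gripper_width: 0.0499
```

>>> {"api": "jog_arm", "payload": {
  "targets": [
    [0, 0, 0, 0],
    [0, 0, 0, 0],
    [0, 0, 0, 0],
    [0, 0, 0, 0],
    [0, 0, 0, 0],
    [0, 0, 0, 0],
    [0, 0, 0, 0]
  ],
  "hand": 0,
  "force": 20
}}

```text
clock: 7.77
tcp_pos: [0.5795, 0.3455, 0.1567]
eef_rot: [17.6, 89.8, 18.3]
wrist_force: [4.2, -0.3, 0.7]
gripper_width: 0.0135
```

>>> {"api": "jog_arm", "payload": {
  "targets": [
    [-0.21, 0, -0.53, 0],
    [-0.18, 0, -0.54, 0],
    [-0.15, 0, -0.54, 0],
    [-0.13, 0, -0.56, 0],
    [-0.09, 0, -0.56, 0],
    [-0.07, 0, -0.56, 0],
    [-0.03, 0, -0.56, 0],
    [-0.01, 0, -0.56, 0],
    [0.02, 0, -0.56, 0],
    [0.05, 0, -0.56, 0],
    [0, 0, 0, 0]
  ]
}}

```text
clock: 8.68
tcp_pos: [0.5264, 0.3459, 0.1667]
eef_rot: [26.6, 89.5, 27.3]
wrist_force: [7.4, 0.9, 9.6]
gripper_width: 0.0134
```

>>> {"api": "jog_arm", "payload": {
  "targets": [
    [-0.2, 0, -0.56, 0],
    [0.06, 0, -0.56, 0],
    [0.11, 0, -0.56, 0],
    [0.14, 0, -0.55, 0],
    [0.17, 0, -0.54, 0],
    [0.2, 0, -0.53, 0],
    [0, 0, 0, 0]
  ]
}}

```text
clock: 9.27
tcp_pos: [0.4937, 0.346, 0.1605]
eef_rot: [25.9, 89.5, 26.6]
wrist_force: [12.6, 3.9, -1.6]
gripper_width: 0.0134
```

>>> {"api": "jog_arm", "payload": {
  "targets": [
    [0.14, 0, -0.3, 0],
    [0.14, 0, -0.3, 0],
    [0.14, 0, -0.3, 0],
    [0, 0, 0, 0]
  ]
}}

```text
clock: 9.6
tcp_pos: [0.4855, 0.3461, 0.157]
eef_rot: [27.6, 89.4, 28.3]
wrist_force: [11.3, 4.0, 3.8]
gripper_width: 0.0134
```

>>> {"api": "jog_arm", "payload": {
  "targets": [
    [0.14, 0, -0.25, 0],
    [0.14, 0, -0.25, 0],
    [0, 0, 0, 0]
  ]
}}

```text
clock: 9.85
tcp_pos: [0.4842, 0.3463, 0.1562]
eef_rot: [25.2, 89.0, 25.8]
wrist_force: [15.6, 2.3, 11.5]
gripper_width: 0.0133
```

>>> {"api": "jog_arm", "payload": {
  "targets": [
    [0, 0, -0.3, 0],
    [0, 0, -0.2, 0],
    [0, 0, 0, 0],
    [0, 0, 0, 0]
  ]
}}

```text
clock: 10.18
tcp_pos: [0.4839, 0.3463, 0.1563]
eef_rot: [20.9, 88.6, 21.4]
wrist_force: [30.6, 1.8, 1.0]
gripper_width: 0.0132
```

Hard stop reached: force rose to 30 N with no further motion at x=0.4839, which is 95.6 mm of travel as expected. Now I'll ease it back.

>>> {"api": "jog_arm", "payload": {
  "targets": [
    [0, 0, 0.3, 0],
    [0, 0, 0.3, 0],
    [0, 0, 0.3, 0],
    [0, 0, 0.3, 0],
    [-0.14, 0, 0.25, 0],
    [-0.13, 0, 0.25, 0],
    [-0.13, 0, 0.25, 0],
    [-0.12, 0, 0.26, 0],
    [-0.11, 0, 0.26, 0],
    [-0.11, 0, 0.26, 0],
    [-0.1, 0, 0.27, 0],
    [-0.09, 0, 0.27, 0]
  ]
}}

```text
clock: 11.18
tcp_pos: [0.5063, 0.346, 0.1635]
eef_rot: [34.6, 89.6, 35.3]
wrist_force: [5.5, 3.0, 5.2]
gripper_width: 0.0132
```

>>> {"api": "jog_arm", "payload": {
  "targets": [
    [-0.09, 0, 0.27, 0],
    [-0.08, 0, 0.27, 0],
    [-0.07, 0, 0.27, 0],
    [-0.07, 0, 0.28, 0],
    [-0.06, 0, 0.28, 0],
    [-0.05, 0, 0.28, 0],
    [-0.04, 0, 0.28, 0],
    [-0.04, 0, 0.28, 0],
    [-0.03, 0, 0.28, 0],
    [-0.02, 0, 0.28, 0],
    [-0.01, 0, 0.28, 0],
    [-0.01, 0, 0.28, 0]
  ]
}}

```text
clock: 12.18
tcp_pos: [0.5373, 0.3449, 0.1673]
eef_rot: [24.4, 90.0, 25.1]
wrist_force: [3.6, 0.7, -2.0]
gripper_width: 0.0135
```

>>> {"api": "jog_arm", "payload": {
  "targets": [
    [0.01, 0, 0.28, 0],
    [0.01, 0, 0.28, 0],
    [0.02, 0, 0.28, 0],
    [0.03, 0, 0.28, 0],
    [0.04, 0, 0.28, 0],
    [0.05, 0, 0.28, 0],
    [0.06, 0, 0.28, 0],
    [0.07, 0, 0.28, 0],
    [0.08, 0, 0.27, 0],
    [0.08, 0, 0.27, 0],
    [0.09, 0, 0.27, 0],
    [0.09, 0, 0.27, 0]
  ]
}}

```text
clock: 13.18
tcp_pos: [0.5702, 0.3446, 0.1609]
eef_rot: [-121.2, 89.9, -120.5]
wrist_force: [0.7, -3.4, -0.6]
gripper_width: 0.0134
```

>>> {"api": "jog_arm", "payload": {
  "targets": [
    [0.1, 0, 0.26, 0],
    [0.1, 0, 0.26, 0],
    [0.1, 0, 0.26, 0],
    [0.1, 0, 0.2, 0],
    [0, 0, 0.2, 0],
    [0, 0, 0, 0]
  ]
}}

```text
clock: 13.68
tcp_pos: [0.5801, 0.3448, 0.1569]
eef_rot: [-163.2, 89.8, -162.5]
wrist_force: [-6.1, -5.7, 4.0]
gripper_width: 0.013
```

Back home, now pressing the home stop with −6 N. Releasing and rising.

>>> {"api": "jog_arm", "payload": {
  "targets": [
    [0, 0, 0, 0],
    [0, 0, 0, 0],
    [0, 0, 0, 0],
    [0, 0, 0, 0],
    [0, 0, 0, 0],
    [0, 0, 0, 0],
    [-0.5, 0, 0, 0],
    [-1.5, 0, 0, 0],
    [-2, 0, 0, 0],
    [-2, 0, 0, 0],
    [-2, 0, 0, 0],
    [-2, 0, 0, 0]
  ],
  "hand": 5
}}

```text
clock: 14.68
tcp_pos: [0.5819, 0.3453, 0.2584]
eef_rot: [21.2, 90.0, 21.9]
wrist_force: [0.3, -0.4, 0.0]
gripper_width: 0.0499
```

```bash
python3 t.py .528 .197 .25 0 1; python3 - <<'E'
from h import *
a=cam('scene','s7.png');b=cam('top','t7.png')
# bar blob
for c,box in((b,(60,170,60,60)),(a,(340,265,60,70))):
    x,y,w,h=box;g=c['image'][y:y+h,x:x+w].max(2)<30
    n,l,st,ce=cv2.connectedComponentsWithStats(g.astype(np.uint8));k=st[1:,4].argmax()+1;print(st[k],ce[k]+[x,y])
E
```

```text
R [[0.0, -0.012, 1.0], [0.0, 1.0, 0.012], [-1.0, 0.0, 0.0]] clock 14.6833 F [ 0.33 -0.36  0.03] w 0.04987556199472793 tcp [0.5819 0.3453 0.2584]
shift first cm [  0.84 -14.76  -5.58] turn options [-89.29, 90.71] q7 -24.79909262544889
[  0   0  56  18 376] [ 80.53989362 179.99202128]
[  4   9  43  44 455] [365.06373626 296.56703297]
```

>>> {"api": "jog_arm", "payload": {
  "targets": [
    [0, -2.5, -0.9, 0],
    [0, -3.1, -1.2, 0],
    [0, -3.1, -1.2, 0],
    [0, -3.1, -1.2, 0],
    [0, -2.5, -0.9, 0],
    [0, -0.5, -0.2, 0],
    [0, 0, 0, 7],
    [0, 0, 0, 7],
    [0, 0, 0, 7],
    [0, 0, 0, 7],
    [0, 0, 0, 7],
    [0, 0, 0, 7]
  ]
}}

```text
clock: 15.78
tcp_pos: [0.5278, 0.1973, 0.2568]
eef_rot: [-154.5, 90.0, 163.9]
wrist_force: [-0.3, -1.1, -0.6]
gripper_width: 0.0497
```

>>> {"api": "jog_arm", "payload": {
  "targets": [
    [0, 0, 0, 7],
    [0, 0, 0, 7],
    [0, 0, 0, 7],
    [0, 0, 0, 7],
    [0, 0, 0, 7],
    [0, 0, 0, 7],
    [0, 0, 0, 6.7],
    [0, 0, 0, 0]
  ]
}}

```text
clock: 16.45
tcp_pos: [0.5277, 0.1975, 0.2566]
eef_rot: [-16.8, 90.0, -107.0]
wrist_force: [0.5, 0.7, 0.2]
gripper_width: 0.0501
```

```bash
python3 t.py .529 .197 .112 0 1
```

```text
R [[-0.0, 1.0, -0.004], [-0.001, -0.004, -1.0], [-1.0, -0.0, 0.001]] clock 16.45 F [0.53 0.67 0.18] w 0.050142582271602724 tcp [0.5277 0.1975 0.2566]
shift first cm [14.46  0.13  0.04] turn options [179.77, -0.23] q7 -92.72389496479859
```

>>> {"api": "jog_arm", "payload": {
  "targets": [
    [1, 0, 0, 0],
    [2, 0, 0, 0],
    [2, 0, 0, 0],
    [2, 0, 0, 0],
    [2, 0, 0, 0],
    [1.5, 0, 0, 0],
    [1.5, 0, 0, 0],
    [1, 0, 0, 0],
    [1, 0, 0, 0],
    [0.5, 0, 0, 0],
    [0, 0, 0, 0]
  ]
}}

```text
clock: 17.37
tcp_pos: [0.5274, 0.1965, 0.1111]
eef_rot: [-66.5, 89.9, -156.4]
wrist_force: [-0.4, -0.1, 0.3]
gripper_width: 0.0499
```

>>> {"api": "jog_arm", "payload": {
  "targets": [
    [0, 0, 0, 0],
    [0, 0, 0, 0],
    [0, 0, 0, 0],
    [0, 0, 0, 0],
    [0, 0, 0, 0],
    [0, 0, 0, 0]
  ],
  "hand": 0,
  "force": 20
}}

```text
clock: 17.87
tcp_pos: [0.528, 0.1969, 0.1124]
eef_rot: [122.5, 90.0, 32.5]
wrist_force: [-1.3, 0.3, 3.3]
gripper_width: 0.0236
```

Probe gripped (23.6 mm). The jog has no tilt command, so I'll raise the probe 46 mm and use the socket rim to pivot it about 20° in the pads, about the jaw axis (stand y).

>>> {"api": "jog_arm", "payload": {
  "targets": [
    [-0.4, 0, 0, 0],
    [-0.7, 0, 0, 0],
    [-0.7, 0, 0, 0],
    [-0.7, 0, 0, 0],
    [-0.7, 0, 0, 0],
    [-0.7, 0, 0, 0],
    [-0.5, 0, 0, 0],
    [-0.2, 0, 0, 0],
    [0, 0, 0, 0]
  ]
}}

```text
clock: 18.62
tcp_pos: [0.5279, 0.1969, 0.1586]
eef_rot: [122.1, 89.9, 32.1]
wrist_force: [0.4, -0.3, -1.5]
gripper_width: 0.0237
```

>>> {"api": "jog_arm", "payload": {
  "targets": [
    [0, -0.2, 0, 0],
    [0, -0.3, 0, 0],
    [0.02, -0.3, 0, 0],
    [0.03, -0.3, 0, 0],
    [0.04, -0.3, 0, 0],
    [0.05, -0.3, 0, 0],
    [0, 0, 0, 0]
  ]
}}

```text
clock: 19.2
tcp_pos: [0.5102, 0.1967, 0.1566]
eef_rot: [-117.3, 90.0, 152.7]
wrist_force: [2.4, 0.0, -0.1]
gripper_width: 0.0238
```

>>> {"api": "jog_arm", "payload": {
  "targets": [
    [0.06, -0.3, 0, 0],
    [0.07, -0.3, 0, 0],
    [0.08, -0.3, 0, 0],
    [0.08, -0.3, 0, 0],
    [0.09, -0.3, 0, 0],
    [0.1, -0.3, 0, 0],
    [0.05, -0.2, 0, 0],
    [0, 0, 0, 0],
    [0, 0, 0, 0]
  ]
}}

```text
clock: 19.95
tcp_pos: [0.4902, 0.1967, 0.1512]
eef_rot: [-82.0, 89.9, -171.9]
wrist_force: [1.1, 0.9, 0.3]
gripper_width: 0.0235
```

```bash
python3 - <<'E'
from h import *
a=cam('scene','s8.png');b=cam('top','t8.png')
s=cv2.imread('pics/s8.png');t=cv2.imread('pics/t8.png')
f=lambda im:cv2.resize((255*(im/255.)**.6).astype(np.uint8),(400,480),interpolation=cv2.INTER_CUBIC)
cv2.imwrite('pics/z8.png',np.hstack([f(s[190:310,270:370]),f(t[150:270,110:210])]))
s=telemetry.get_state();print(s['tcp_pos'],s['wrist_force'])
E
```

```text
[0.4903191  0.1966542  0.15118111] [ 1.23388973  0.09209338 -0.37857066]
```

View pics/z8.png

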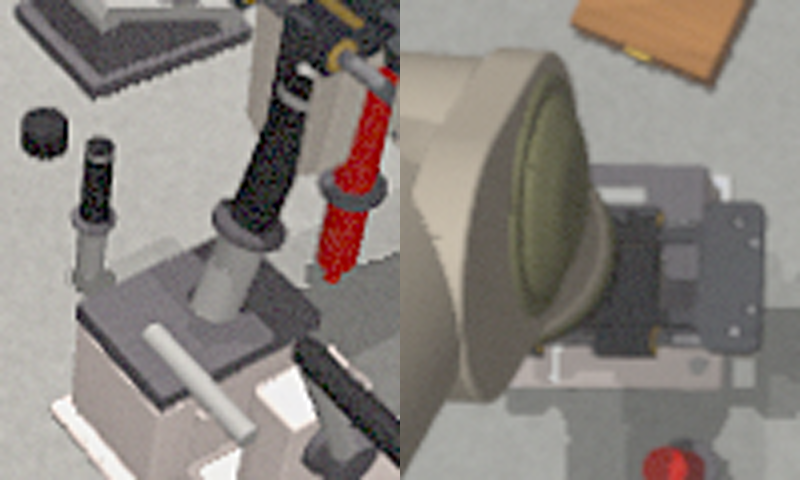

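>>> {"api": "jog_arm", "payload": {
  "targets": [
    [0, 0, 0, 0],
    [0, 0, 0, 0],
    [-0.5, 0, 0, 0],
    [-1, 0, 0, 0],
    [-1.5, 0, 0, 0],
    [-1.5, 0, 0, 0],
    [-1.5, 0, 0, 0],
    [-1.5, 0, 0, 0],
    [-1.5, 0, 0, 0],
    [-1.5, 0, 0, 0],
    [-1, 0, 0, 0],
    [-0.5, 0, 0, 0]
  ],
  "force": 45
}}

```text
clock: 21.05
tcp_pos: [0.4908, 0.1965, 0.2729]
eef_rot: [141.8, 89.9, 51.8]
wrist_force: [0.0, 0.5, -2.0]
gripper_width: 0.0234
```

```bash
python3 t.py .46 -.2 .28 -.162 -.987; python3 - <<'E'
from h import *
a=cam('scene');c=cam('top')
s=telemetry.get_state();P=s['tcp_pos']
# predicted fixture-side numbers
n=np.array([-np.sin(.35)*np.cos(-.162),-np.sin(.35)*np.sin(-.162),np.cos(.35)])
spot=np.array([.4988,-.2414,.0655]);print('grip true',spot+n*.129,'TCP cmd',spot+n*.129-[0,0,.030])
E
```

```text
R [[0.001, 1.0, 0.0], [0.001, 0.0, -1.0], [-1.0, 0.001, -0.001]] clock 21.05 F [ 0.03  0.52 -1.95] w 0.023409707880595293 tcp [0.4908 0.1965 0.2729]
shift first cm [-0.75 -3.08 39.65] turn options [9.32, -170.68] q7 -95.79604445351109
grip true [ 0.45514535 -0.23426542  0.18667908] TCP cmd [ 0.45514535 -0.23426542  0.15667908]
```

>>> {"api": "jog_arm", "payload": {
  "targets": [
    [0, -0.2, 2.5, 0],
    [0, -0.3, 3.5, 0],
    [0, -0.3, 3.8, 0],
    [0, -0.3, 3.8, 0],
    [0, -0.3, 3.8, 0],
    [0, -0.3, 3.8, 0],
    [0, -0.3, 3.8, 0],
    [0, -0.3, 3.8, 0],
    [0, -0.3, 3.8, 0],
    [0, -0.3, 3.8, 0],
    [0, -0.3, 3.6, 0],
    [0, -0.3, 2.5, 0]
  ]
}}

```text
clock: 22.15
tcp_pos: [0.4546, -0.2315, 0.2708]
eef_rot: [-50.4, 89.9, -140.5]
wrist_force: [-0.2, 0.3, -1.7]
gripper_width: 0.0232
```

>>> {"api": "jog_arm", "payload": {
  "targets": [
    [0.5, 0, 0, 4.7],
    [1, 0, 0, 4.6],
    [0.5, 0, 0, 0],
    [0, 0, 0, 0],
    [0, 0, 0, 0]
  ]
}}

```text
clock: 22.57
tcp_pos: [0.4555, -0.2279, 0.2508]
eef_rot: [-88.9, 89.9, 172.0]
wrist_force: [-0.6, -0.0, -1.8]
gripper_width: 0.0232
```

```bash
python3 t.py .455 -.234 .157 -.162 -.987; python3 - <<'E'
from h import *
a=cam('scene','s9.png');b=cam('top','t9.png')
P=telemetry.get_state()['tcp_pos']
u=proj(a,P)[0];print(u,proj(b,P))
x,y=int(u[0])-60,int(u[1])-50
s=cv2.imread('pics/s9.png')[y:y+100,x:x+90];print(x,y)
v=proj(b,P)[0];X,Y=int(v[0])-50,int(v[1])-60
t=cv2.imread('pics/t9.png')[Y:Y+110,X:X+90];print(X,Y)
f=lambda im:cv2.resize((255*(im/255.)**.6).astype(np.uint8),None,fx=4.4,fy=4.4,interpolation=cv2.INTER_CUBIC)[:440]
cv2.imwrite('pics/z9.png',np.hstack([f(s),f(t)]))
E
```

```text
R [[-0.002, 0.987, -0.159], [0.0, -0.159, -0.987], [-1.0, -0.002, 0.0]] clock 22.5667 F [-0.62 -0.03 -1.79] w 0.023167196706206945 tcp [ 0.4555 -0.2279  0.2508]
shift first cm [9.38 0.06 0.61] turn options [0.2, -179.8] q7 -53.0862225844558
[244.32827525 100.09922214] [[370.77389874 240.78144622]]
184 50
320 180
```

View pics/z9.png

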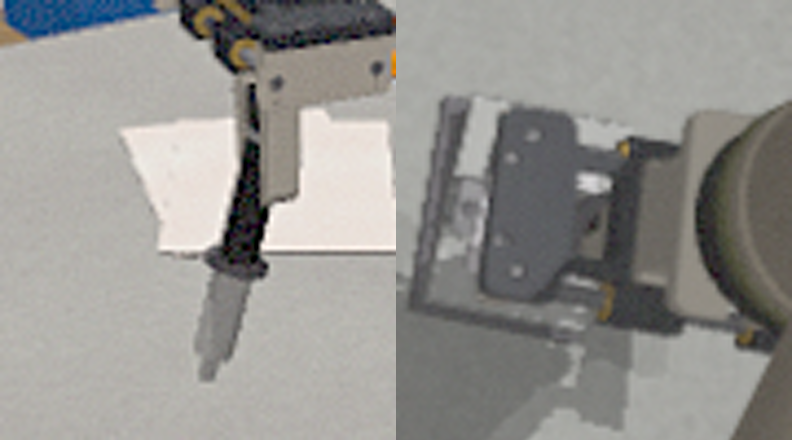

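```bash
cat > pl.py <<'E'
from h import *
from t import rot
def onplane(c,uv,P,n):
    o,d=ray(c,uv);return o+d*(((P-o)@n)/(d@n))[:,None]
E
python3 - <<'E'
from pl import *
a=cam('scene');s=telemetry.get_state();R=rot(s);P=s['tcp_pos'];n=R[:,2]
g=cv2.cvtColor(a['image'],cv2.COLOR_RGB2GRAY)
S=lambda p:[p[0]/4.4+184-.4,p[1]/4.4+50-.4]
Q=onplane(a,[S((206,382)),S((222,320)),S((236,263)),S((248,170)),S((251,135))],P,n)
loc=(Q-P)@R;print((loc*1000).round(1))  # tool axes
for i,j in((0,2),(1,2),(0,3),(0,4),(2,4)):
    d=loc[j]-loc[i];print(i,j,np.linalg.norm(d)*1000,np.degrees(np.arctan2(-d[1],-d[0])))
E
```

```text
[[ 96.4  40.6  -0. ]
 [ 57.2  29.2  -0. ]
 [ 22.2  19.5  -0. ]
 [-33.6  10.9  -0. ]
 [-54.    8.7  -0. ]]
0 2 77.18099515239778 15.873105265069329
1 2 36.29344116847376 15.480995746814777
0 3 133.44618564882902 12.876880458582848
0 4 153.83809494166863 11.990359413881064
2 4 77.01179453599798 8.099069756633833
```

```bash
cat > edge.py <<'E'
from pl import *
def tilt(r1,r2,skip,x0,w=9,show=True):
    "fit the left silhouette edge; x0(row) = rough column"
    a=cam('scene');s=telemetry.get_state();R=rot(s);P=s['tcp_pos'];n=R[:,2]
    g=cv2.GaussianBlur(cv2.cvtColor(a['image'],cv2.COLOR_RGB2GRAY).astype(float),(0,0),.7);pts=[]
    for r in range(r1,r2+1):
        if skip[0]<=r<=skip[1]:continue
        c=int(round(x0(r)));seg=np.clip(-np.diff(g[r,c-w//2:c+w//2+1]),0,None)
        k=seg.argmax();
        if seg[k]<6:continue
        lo,hi=max(k-1,0),min(k+2,len(seg));pts.append((c-w//2+.5+(seg[lo:hi]*np.arange(lo,hi)).sum()/seg[lo:hi].sum(),r))
    p=np.array(pts);m=np.ones(len(p),bool)
    for _ in range(4):
        f=np.polyfit(p[m,1],p[m,0],1);e=p[:,0]-np.polyval(f,p[:,1]);m=abs(e)<max(.5,1.5*e[m].std())
    if show:print(np.c_[p,e.round(2)].round(1).tolist())
    Q=onplane(a,[[np.polyval(f,r1),r1],[np.polyval(f,r2),r2]],P,n);d=(Q[0]-Q[1])@R
    print('n',m.sum(),'rms',e[m].std(),'tilt',np.degrees(np.arctan2(-d[1],-d[0])))
E
python3 - <<'E'
from edge import *
# left edge rough: crop row 135 col 240 ; row 230 col 225 ; row 340 col 196
x0=lambda r:np.interp((r-50)*4.4,[100,135,230,285,340],[243,240,225,210,196])/4.4+184
tilt(79,127,(103,115),x0)
E
```

```text
[[236.9, 79.0, -2.9], [237.3, 80.0, -2.2], [237.4, 81.0, -1.9], [237.4, 82.0, -1.6], [237.5, 83.0, -1.2], [237.6, 84.0, -0.9], [237.6, 85.0, -0.7], [237.5, 86.0, -0.4], [237.5, 87.0, -0.2], [237.4, 88.0, -0.1], [237.3, 89.0, 0.0], [237.2, 90.0, 0.2], [236.7, 91.0, 0.0], [236.4, 92.0, 0.0], [236.3, 93.0, 0.1], [235.9, 94.0, -0.1], [235.7, 95.0, 0.0], [235.4, 96.0, 0.0], [235.3, 97.0, 0.1], [235.2, 98.0, 0.3], [234.7, 99.0, 0.1], [234.5, 100.0, 0.1], [234.3, 101.0, 0.2], [233.8, 102.0, 0.0], [230.3, 116.0, 0.1], [229.8, 117.0, -0.2], [229.6, 118.0, -0.1], [229.4, 119.0, 0.0], [229.3, 120.0, 0.1], [228.7, 121.0, -0.2], [228.5, 122.0, -0.1], [228.4, 123.0, -0.0], [228.3, 124.0, 0.1], [227.8, 125.0, -0.1], [227.6, 126.0, -0.0], [227.4, 127.0, 0.1]]
n 29 rms 0.15206173586059266 tilt 16.57271697197502
```

Left-edge fit (rms 0.15 px): tilt is 16.6°, and 20.05° is wanted. I'll nudge the missing 3.5° by drawing the barrel against the fixture's high edge, which is fixed, from behind.

>>> {"api": "jog_arm", "payload": {
  "targets": [
    [0, 1.5, 0, 0],
    [0, 2, 0.1, 0],
    [0, 2, 0.2, 0],
    [0, 2, 0.2, 0],
    [0, 1.7, 0.1, 0],
    [0, 0.8, 0, 0],
    [1, 0, 0, 0],
    [2, 0, 0, 0],
    [2, 0, 0, 0],
    [2, 0, 0, 0],
    [2, 0, 0, 0],
    [1, 0, 0, 0]
  ]
}}

```text
clock: 23.77
tcp_pos: [0.5514, -0.2493, 0.1489]
eef_rot: [-103.4, 89.8, 157.3]
wrist_force: [-1.1, 0.1, -2.0]
gripper_width: 0.0232
```

```bash
python3 - <<'E'
from pl import *
b=cam('top')
B=lambda p:[(p[0]-410+.5)/3.657+315-.5,(p[1]+.5)/3.657+195-.5]
sp=np.array([.4988,-.2414]);ex=np.array([.987,-.159])
e=onz(b,[B((490,27)),B((622,50)),B((556,38))],.085);print((e[:,:2]-sp)@ex)
s=telemetry.get_state();print('tcp xf',(s['tcp_pos'][:2]-sp)@ex,s['tcp_pos'],s['wrist_force'])
E
```

```text
[0.05704003 0.05696479 0.05733821]
tcp xf 0.05293967233091119 [ 0.55118886 -0.24914759  0.14820195] [-0.87303359  0.23597115 -2.23413963]
```

>>> {"api": "jog_arm", "payload": {
  "targets": [
    [0, -0.3, 0, 0],
    [0, -0.3, 0, 0],
    [0, -0.3, 0, 0],
    [0, -0.2, 0, 0],
    [0, 0, 0, 0]
  ],
  "force": 20
}}

```text
clock: 24.23
tcp_pos: [0.5424, -0.2487, 0.1522]
eef_rot: [98.1, 89.9, -1.2]
wrist_force: [0.0, -0.1, -2.0]
gripper_width: 0.0238
```

>>> {"api": "jog_arm", "payload": {
  "targets": [
    [0, -0.2, 0, 0],
    [0, -0.2, 0, 0],
    [0, 0, 0, 0],
    [0, 0, 0, 0]
  ]
}}

```text
clock: 24.57
tcp_pos: [0.5388, -0.2479, 0.1514]
eef_rot: [105.4, 90.0, 6.1]
wrist_force: [0.1, -0.4, -1.6]
gripper_width: 0.0236
```

>>> {"api": "jog_arm", "payload": {
  "targets": [
    [0, -0.2, 0, 0],
    [0, -0.2, 0, 0],
    [0, 0, 0, 0],
    [0, 0, 0, 0]
  ]
}}

```text
clock: 24.9
tcp_pos: [0.5353, -0.2475, 0.1515]
eef_rot: [74.1, 89.9, -25.2]
wrist_force: [2.8, -0.2, -2.6]
gripper_width: 0.0235
```

>>> {"api": "jog_arm", "payload": {
  "targets": [
    [0.01, -0.2, 0, 0],
    [0.02, -0.2, 0, 0],
    [0.02, -0.15, 0, 0],
    [0, 0, 0, 0],
    [0, 0, 0, 0]
  ]
}}

```text
clock: 25.32
tcp_pos: [0.5294, -0.2465, 0.1509]
eef_rot: [74.1, 90.0, -25.2]
wrist_force: [2.9, -0.6, -2.6]
gripper_width: 0.0236
```

```bash
cat > auto.py <<'E'
from edge import *
import sys
th=float(sys.argv[1]);h0=float(sys.argv[2]);h1=float(sys.argv[3])
# rough left edge from grip point geometry: axis through grip (30 mm above TCP, y +4), left side = +tool y *12
a=cam('scene');s=telemetry.get_state();R=rot(s);P=s['tcp_pos'];t=np.radians(th)
ax=np.array([np.cos(t),np.sin(t),0]);no=np.array([-np.sin(t),np.cos(t),0])
pt=lambda d:P+R@(np.array([-.030,.003,0])+ax*d+no*.012)
d=np.linspace(-.02,.12,60);uv=proj(a,np.array([pt(x) for x in d]))
row=lambda x:int(round(proj(a,pt(x))[0,1]))
print('tip px',proj(a,P+R@(np.array([-.030,.003,0])+ax*.129)))
tilt(row(h0),row(h1),(row(.045),row(.062)),lambda r:np.interp(r,uv[:,1],uv[:,0]),w=11,show=False)
E
python3 auto.py 19 .018 .098
```

```text
tip px [[203.39855983 171.73075014]]
n 21 rms 0.12085715375899019 tilt 19.568585885043078
```

>>> {"api": "jog_arm", "payload": {
  "targets": [
    [0, -0.1, 0, 0],
    [0, 0, 0, 0],
    [0, 0.4, 0, 0],
    [0, 0.6, 0, 0],
    [0, 0.6, 0, 0],
    [-1.5, 0, 0, 0],
    [-2, 0, 0, 0],
    [-2, 0, 0, 0],
    [-2, 0, 0, 0],
    [-1, 0, 0, 0],
    [0, 0, 0, 0],
    [0, 0, 0, 0]
  ]
}}

```text
clock: 26.42
tcp_pos: [0.5443, -0.2485, 0.2355]
eef_rot: [166.4, 90.0, 67.2]
wrist_force: [-0.3, -1.0, -2.5]
gripper_width: 0.0233
```

>>> {"api": "jog_arm", "payload": {
  "targets": [
    [0, -2, 0, 0],
    [0, -2.5, 0, 0],
    [0, -2.5, 0, 0],
    [0, -1.5, 0, 0],
    [0, 0, 0, 0],
    [0, 0, 0, 0]
  ],
  "force": 45
}}

```text
clock: 26.92
tcp_pos: [0.4598, -0.2346, 0.2351]
eef_rot: [-126.0, 89.9, 134.7]
wrist_force: [1.8, 0.1, -1.9]
gripper_width: 0.0237
```

```bash
python3 auto.py 20 .018 .098; python3 - <<'E'
from pl import *
s=telemetry.get_state();P=s['tcp_pos'];R=rot(s);print(P,s['gripper_width'],s['clock'])
a=cam('scene','s10.png');u=[int(v) for v in proj(a,P-[0,0,.05])[0]];x,y=u[0]-55,u[1]-40
t=cv2.imread('pics/s10.png')[y:y+120,x:x+110];print(x,y)
t=cv2.resize((255*(t/255.)**.6).astype(np.uint8),None,fx=5,fy=5,interpolation=cv2.INTER_CUBIC);cv2.imwrite('pics/z10.png',t)
E
```

```text
tip px [[225.53983359 139.91760369]]
n 22 rms 0.12462096244945405 tilt 19.660493569072102
[ 0.46115133 -0.23498777  0.23534642] 0.023274434118608266 27.0167
186 82
```

View pics/z10.png

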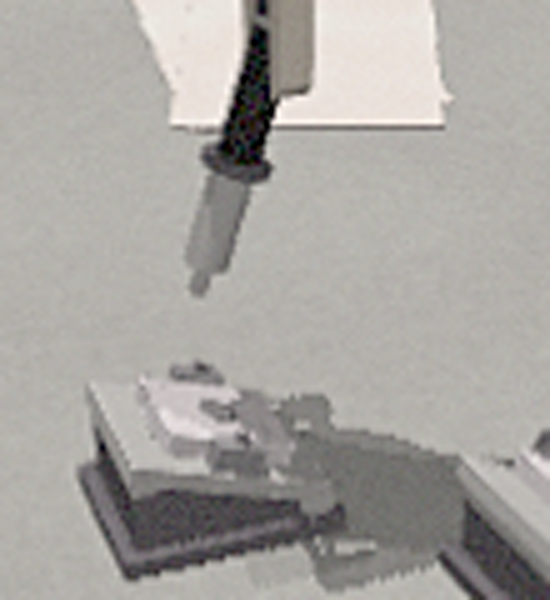

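```bash
python3 - <<'E'
from pl import *
a=cam('scene');s=telemetry.get_state();P=s['tcp_pos'];R=rot(s)
tip=onplane(a,[[225.4,140.8]],P,R[:,2])[0];loc=(tip-P)@R
t=np.radians(19.7);nom=np.array([-.030,0,0])+.129*np.array([np.cos(t),np.sin(t),0])
print('tip world',tip,'tool',loc,'nominal',nom)
rs=onz(a,[[229.21,163.05]],.0655)[0];print('ring scene@z',rs)
for r,nm in((rs,'scene'),(np.array([.4988,-.2414,.0655]),'both')):print(nm,((r-tip)@R*100).round(2))
print(P,s['wrist_force'],R.round(3).tolist())
E
```

```text
tip world [ 0.50751026 -0.24277544  0.14122066] tool [ 9.42062742e-02  4.69929829e-02 -1.04595891e-16] nominal [0.0914497  0.04348529 0.        ]
ring scene@z [ 0.49794261 -0.24523165  0.0655    ]
scene [ 7.57 -0.9   0.39]
both [ 7.57 -0.88 -0.  ]
[ 0.46116415 -0.23517479  0.23544078] [-0.79408715 -0.42020076 -2.72180124] [[-0.0, 0.987, -0.161], [-0.001, -0.161, -0.987], [-1.0, -0.0, 0.001]]
```

>>> {"api": "jog_arm", "payload": {
  "targets": [
    [0.5, -0.24, 0, 0],
    [1, -0.3, 0.1, 0],
    [1.3, -0.3, 0.1, 0],
    [1.3, -0.2, 0, 0],
    [1.2, -0.2, 0, 0],
    [0.8, 0, 0, 0],
    [0.5, 0, 0, 0],
    [0, 0, 0, 0],
    [0, 0, 0, 0],
    [0, 0, 0, 0]
  ]
}}

```text
clock: 27.95
tcp_pos: [0.448, -0.2354, 0.1702]
eef_rot: [66.4, 90.0, -32.9]
wrist_force: [-0.5, 0.2, -1.2]
gripper_width: 0.0232
```

```bash
python3 - <<'E'
from pl import *
a=cam('scene','s11.png');b=cam('top','t11.png')
x,y=200,130;s=cv2.imread('pics/s11.png')[y:y+55,x:x+60];t=cv2.imread('pics/t11.png')[205:260,325:380]
f=lambda im:cv2.resize((255*(im/255.)**.7).astype(np.uint8),None,fx=8,fy=8,interpolation=cv2.INTER_CUBIC)[:,:400]
cv2.imwrite('pics/z11.png',np.hstack([f(s),f(t)]));s=telemetry.get_state();print(s['tcp_pos'],s['wrist_force'])
E
```

```text
[ 0.4481436  -0.23529711  0.17030214] [ 0.3652397  -0.45746726 -2.24700019]
```

View pics/z11.png

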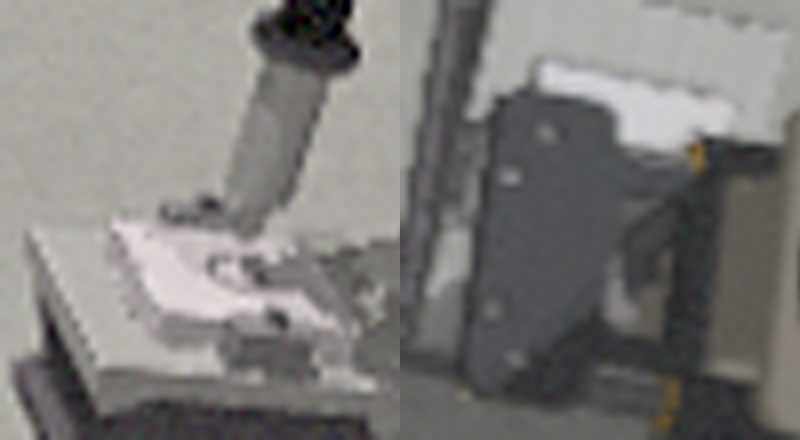

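```bash
python3 - <<'E'
from pl import *
a=cam('scene');s=telemetry.get_state();P=s['tcp_pos'];R=rot(s)
tip=onplane(a,[[229.9,159.3]],P,R[:,2])[0]
loc=(tip-P)@R;loc0=np.array([.0942,.0470,0])
t=np.radians(19.8);ax=R@np.array([np.cos(t),np.sin(t),0])
for nm,T in(('img',tip),('tcp',P+R@loc0)):
    print(nm,T.round(4),[proj(a,T+ax*d)[0].round(1).tolist() for d in(0,.005,.010,.012)])
    print('  ring-tip tool cm',((np.array([.4985,-.2425,.0655])-T)@R*100).round(2))
E
```

```text
img [ 0.4964 -0.2431  0.0786] [[229.9, 159.3], [229.4, 160.9], [228.9, 162.4], [228.7, 163.0]]
  ring-tip tool cm [ 1.31  0.2  -0.09]
tcp [ 0.4946 -0.2428  0.0761] [[230.5, 159.9], [230.0, 161.5], [229.5, 163.0], [229.3, 163.6]]
  ring-tip tool cm [ 1.06  0.38 -0.09]
```

>>> {"api": "jog_arm", "payload": {
  "targets": [
    [0.19, 0.07, 0, 0],
    [0.19, 0.07, 0, 0],
    [0.19, 0.07, 0, 0],
    [0.19, 0.07, 0, 0],
    [0, 0, 0, 0],
    [0, 0, 0, 0]
  ]
}}

```text
clock: 28.6
tcp_pos: [0.4505, -0.2356, 0.1621]
eef_rot: [-79.6, 90.0, -178.9]
wrist_force: [0.0, 0.2, -1.9]
gripper_width: 0.0235
```

```bash
cat > f.py <<'E'
from pl import *
import sys
from workcell import read_camera
fs=[];ps=[]
for i in range(int(sys.argv[1])):
    read_camera('scene');s=telemetry.get_state();fs.append(s['wrist_force']);ps.append(s['tcp_pos'])
R=rot(s);ax=R@[.94,.34,0];F=np.mean(fs,0);P=np.mean(ps,0)
print(s['clock'],'F tool x,y,z',(R.T@F).round(2),'along axis',(F@ax).round(2),'TCP',P.round(5),'adv',(P@ax*1000).round(2),np.std(fs,0).round(2),s['gripper_width'])
E
python3 f.py 10
```

```text
29.1 F tool x,y,z [ 1.9   0.18 -0.01] along axis 1.85 TCP [ 0.45053 -0.23559  0.16227] adv 11.63 [0.33 0.56 0.29] 0.023380192647200603
```

>>> {"api": "jog_arm", "payload": {
  "targets": [
    [0.1, 0.035, 0, 0],
    [0.1, 0.035, 0, 0],
    [0.1, 0.035, 0, 0],
    [0, 0, 0, 0]
  ]
}}

```text
clock: 29.43
tcp_pos: [0.4516, -0.2357, 0.159]
eef_rot: [-96.1, 90.0, 164.6]
wrist_force: [0.1, -0.7, -2.8]
gripper_width: 0.0235
```

```bash
python3 f.py 10
```

```text
29.9333 F tool x,y,z [1.76 0.   0.26] along axis 1.65 TCP [ 0.45155 -0.23575  0.15922] adv 14.83 [0.51 0.5  0.24] 0.023228988453269997
```

>>> {"api": "jog_arm", "payload": {
  "targets": [
    [0.1, 0.035, 0, 0],
    [0.1, 0.035, 0, 0],
    [0, 0, 0, 0]
  ]
}}

```text
clock: 30.18
tcp_pos: [0.4523, -0.2359, 0.1571]
eef_rot: [-72.7, 90.0, -172.0]
wrist_force: [-0.9, 1.2, -0.2]
gripper_width: 0.0232
```

```bash
python3 f.py 8
```

```text
30.5833 F tool x,y,z [ 0.16 -0.5  -0.1 ] along axis -0.02 TCP [ 0.45225 -0.23588  0.15727] adv 16.92 [0.72 0.31 0.48] 0.023342029204808188
```

>>> {"api": "jog_arm", "payload": {
  "targets": [
    [0.1, 0.035, 0, 0],
    [0.1, 0.035, 0, 0],
    [0, 0, 0, 0]
  ]
}}

```text
clock: 30.83
tcp_pos: [0.4529, -0.236, 0.1551]
eef_rot: [-50.1, 90.0, -149.4]
wrist_force: [-1.7, 0.4, 2.3]
gripper_width: 0.0232
```

```bash
python3 f.py 8
```

```text
31.2333 F tool x,y,z [-1.3  -1.12 -0.  ] along axis -1.61 TCP [ 0.45292 -0.23599  0.15525] adv 19.05 [0.39 0.56 0.33] 0.02327963692736748
```

>>> {"api": "jog_arm", "payload": {
  "targets": [
    [0.08, 0.03, 0, 0],
    [0.08, 0.03, 0, 0],
    [0, 0, 0, 0],
    [0, 0, 0, 0]
  ]
}}

```text
clock: 31.57
tcp_pos: [0.4535, -0.2361, 0.1536]
eef_rot: [-96.2, 90.0, 164.5]
wrist_force: [-1.3, 0.3, 1.5]
gripper_width: 0.0234
```

```bash
python3 f.py 10; python3 auto.py 20 .018 .095; python3 - <<'E'
from pl import *
a=cam('scene','s12.png')
# nose/ring check: profile of rows near the ring, and barrel end
P=telemetry.get_state()['tcp_pos'];R=rot(telemetry.get_state())
t=np.radians(19.8);g=cv2.cvtColor(a['image'],cv2.COLOR_RGB2GRAY)
print(g[152:172,218:242])
E
```

```text
32.0667 F tool x,y,z [-2.35 -1.43 -0.09] along axis -2.69 TCP [ 0.45352 -0.23606  0.15365] adv 20.73 [0.45 0.36 0.41] 0.02362444701513627
tip px [[228.86352045 164.45699764]]
n 19 rms 0.13216846250553352 tilt 19.057043681112244
[[144 141 141 140 142 139 142 140 139 147  99  97 102 102  88  90  85  79
   69 101 142 147 139 139]
 [142 144 146 142 142 146 135 130 139 148  97 102 102 105  98  89  85  73
   61 125 143 143 139 140]
 [147 144 144 137 140 142 114  88  99 116 102 103 105  98  97  88  80  71
   70 141 142 140 141 145]
 [150 140 103 109 108 105  89  50  26  62  96 105 107  99  94  83  80  66
   88 142 144 141 143 142]
 [141 129  68  93  90  92  88  64  56  72 104 104 104  95  90  87  77  53
  127 143 140 144 143 143]
 [151 138  95  67  55  73  65  77  81 101 103 103  99  93  88  82  72  61
  146 145 146 139 143 141]
 [154 156 146 118 115 127 108 113  80  93 101 104  97  91  88  78  70  88
  146 140 135 135 141 138]
 [146 166 172 175 177 179 181 185 144 112 104 101  93  90  84  82  56 116
  132 140 123 121 124 123]
 [181 182 169 170 170 168 172 174 177 164 109  94  95  89  84  7
[... 448 characters left out ...]
06 200 199 200 205 198 184 186 151 150 114  85  82  47  61  86  90
   87  92  93  95  97  73]
 [159 207 201 202 200 197 202 203 205 187 188 153 131 124 115 131 134 134
   93  90  83  92  93  99]
 [135 189 208 205 204 201 202 198 199 201 204 194 181 183 186 165 177 189
  140  90  77  84  90  92]
 [137 122 175 182 183 191 192 206 212 212 199 193 167 170 170 110 115 153
  187 142  90  68  90 100]
 [133 141 124 110 125 143 150 183 183 186 158 136 130 144 133  79  41  61
  157 173 116 139  92  89]
 [134 138 106  98  97  97  95  94  93  92  69 101 118 116 121  85  61  38
  111 120 129 169 114 102]
 [143 125 102  98 101 103 103 100  98  97  76  82  95 102 109 110  93  65
  103 106 104 100 116 113]]
```

```bash
python3 f.py 6; python3 -c "
from workcell import workorder;print(workorder.hand_in())"
```

```text
32.5167 F tool x,y,z [-2.58 -1.45  0.3 ] along axis -2.92 TCP [ 0.45353 -0.23608  0.15363] adv 20.73 [0.37 0.42 0.27] 0.023220421249231085
the job is handed in; nothing more can be done
None
```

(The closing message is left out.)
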